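# Open the touch-latch tea cupboard

## Task

The wide door of the small oak cupboard on the breakfast bar has no handle, and a honey jar is standing in its way. Without lifting the jar, push it along the bar, upright, until it is clear of the door's swing; then press the wide door in at its free edge and let go, so that its spring pops it ajar; then push the door from behind with a fingertip until it stands open square to the cupboard or further. The door must not bump the jar, the narrow door stays shut, and the other things on the bar are left where they are.

Things in the scene. Friction and masses are not known exactly. Their poses are not given: they have to be found in the camera images.
- cupboard: low oak cupboard fixed to the bar, 180 deep (x) x 300 wide (y) x 150 mm tall, with two plain handle-less doors side by side. Origin: centre of its underside, on the bar. The doors are on its -x side; the wide door at its +y end, the narrow one at its -y end. The outer faces of the shut doors lie 111 mm from the origin towards its -x
- wide_door (a joint): angle of the wide door: 0 shut and latched, positive open outward, to 1.8. Touch latch: pressed in about 3 mm at its free-edge half (3 to 6 N; dead stop at 5 mm) it unlatches, and as the finger draws back a spring plunger pushes the door ajar, to about 0.42 rad, its free edge some 70 mm out, within 1.5 s. From there it swings freely with light friction and stays where it is left
- wide_door_hinge (a point): top of the wide door's upright hinge line, 150 mm above the bar, at the cupboard's +y end, on the door's inner face; does not move. The door is 172 mm wide, 15 mm thick, from 6 to 150 mm above the bar; its free edge is 4 mm from the narrow door's edge, so pressing there with wide fingers would press both doors
- wide_door_edge (a point): top corner of the wide door at its free edge, on its outer face, 150 mm above the bar; moves with the door
- narrow_door (a joint): angle of the narrow door (124 mm wide, same height, hinge at the cupboard's -y end, its own touch latch of the same kind). 0 = shut, positive = open. To stay shut
- jar: round honey jar with a metal lid, 70 mm across, 70 mm tall, about 0.3 kg; stands on the bar in front of the wide door, within its swing. Origin: centre of its underside. Push it low (below about 30 mm) or it may tip
- mug_a: matte black mug, 80 mm wide, 90 mm tall, loop handle; origin under its centre. Bystander
- mug_b: the other matte black mug, same size; origin under its centre. Bystander
- teapot: white ceramic teapot with its lid on, 148 mm wide body, 146 mm tall, with spout and handle; origin under its centre. Bystander
- egg_cup: small plastic egg cup, 50 mm wide, 60 mm tall; origin under its centre. Bystander
- dipper: wooden honey dipper lying flat, about 155 mm long, 26 mm thick head; origin on the bar under its middle. Bystander
- teaspoon: steel teaspoon lying flat in front of the narrow door, about 130 mm long; origin under its middle. Bystander
Mind the look-alikes: they are no part of the job. Several things look just like the jar: the one meant starts farthest to the robot's left.

How it is judged:
On the way, in this order (a step that is already met when the one before it is completed fails the run):
1. the honey jar stands upright and still, clear of the wide door's swing, the door still shut (horizontal distance between jar and wide_door_hinge above 0.21 m and angle between jar's own z axis and vertical below 0.1 rad and linear speed of jar below 0.02 m/s and value of joint wide_door below 0.05 rad), for 0.2 s.
2. the wide door has sprung ajar by itself, nothing touching it (value of joint wide_door between 0.25 and 0.9 rad and contact force between the fingers and wide_door below 0.1 N), for 0.2 s.
3. the wide door is pushed open square or further (value of joint wide_door above 1.35 rad), for 0.1 s.
At the end, for the whole second after the job is handed in: the wide door stands open and still at 1.35 rad or more, the narrow door is shut (below 0.03 rad), and the honey jar stands upright and still on the bar, its centre over 200 mm from the wide door's hinge (value of joint wide_door above 1.35 rad and velocity of joint wide_door between -0.05 and 0.05 rad/s and value of joint narrow_door below 0.03 rad and horizontal distance between jar and wide_door_hinge above 0.2 m and angle between jar's own z axis and vertical below 0.1 rad and height (world z) of jar below 0.005 m and linear speed of jar below 0.02 m/s); the robot touches nothing.
It fails at once if the jar is lifted off the bar (over 12 mm) (height (world z) of jar above 0.012 m).
It fails at once if the jar is tipped over 0.35 rad (angle between jar's own z axis and vertical above 0.35 rad).
It fails at once if the wide door bumps the jar (contact force between wide_door and jar above 0.3 N).
It fails at once if the narrow door is opened (value of joint narrow_door above 0.05 rad).
It fails at once if another thing on the bar is shifted over 20 mm (distance of any of mug_a, mug_b, teapot, egg_cup, dipper, teaspoon from where it was at the start of the episode above 0.02 m).
It also fails if it takes over 67 s, if anything falls off the work surface, if the arm or the gripper's body presses on something with over 40 N, if the wrist force passes 120 N, or if a joint passes its speed limit or range.

## Robot

A 6-joint arm with a two-finger parallel gripper is mounted at the origin on the work surface. World frame = base frame: x ahead of the robot, y to its left, z up, the work surface at z = 0. Lengths are in m, angles in rad, forces in N, time in s.
With the tool pointing down it reaches from about 0.25 to 0.725 m from the base axis. Payload 9.7 kg.
Tool frame: the origin (TCP) lies on the front face of the gripper's body, between the roots of the fingers; the fingertips stand 73 mm ahead of it and the grasp point (between the pads) lies 54 mm ahead of it (ctrl.tip_extent is the distance from the TCP to the fingertips, in m); z points along the fingers, y is the direction in which the jaws open and shut (so a half turn about z gives the same grasp; the last joint's range is limited). The gripper opens to 85 mm and grips with 20 to 120 N. Pads are 22 mm wide; open, the fingers measure 114 mm over their backs; the gripper's body (76 mm by 85 mm) begins 54 mm behind the grasp point. The pads swing forward as they close: fully open they stand 13 mm farther back than shut.
Start: joints at [-1.222, 0.087, 0.176, 1.66, 0, 1.571], TCP at [0.188, -0.517, 0.304] pointing down, gripper open.
Joint ranges: [-3.13, 3.13], [-0.85, 1.81], [-1.15, 1.24], [-2.2, 2.28], [-1.44, 1.52], [-3.14, 3.14]. Speed limits (rad/s): [2.22, 2.22, 2.57, 3.14, 3.14, 3.14].

## Interface

Orientations are given as a rotation vector (axis times angle).
In Python, from bench import ctrl gives the robot as it stands. The module is installed in compiled form; this text tells all that it offers.
- The arm moves only by the tool drive_tool, never from a script. Its argument "moves" is a list of rows, each an object of numbers: "dx", "dy", "dz": the shift along the tool's x, y, z in units of 40 mm (1.0 is 40 mm); "yaw": the turn about the tool's z in units of 0.15 rad (1.0 is 0.15 rad); "grip": the opening, from -1 (shut) to 1 (fully open), so that 0 is half open. In form: [{"dx": .., "dy": .., "dz": .., "yaw": .., "grip": ..}, ...]. A call has 1 to 8 rows; each row shifts and turns the commanded pose from where the row before left it, along the tool's axes as they then stand; what a row does not reach is not made up. A row lasts 1/10 s, in which the tool goes at most 50 mm and 8.59 degrees, less where a joint would pass 70% of its speed; a pose out of reach is approached as far as the arm can. A call with a number of a shift or a turn outside -1 to 1 is refused whole. A call with a gripper value outside its range is refused whole. The fingers move at their own pace and stop on an object; "squeeze" is the grip in N (left out, the last holds). Time passes only in rows, so rows that do not move let the fingers close. It gives the time, the measured TCP pose, the force and the opening at its end, in the units of the state.
- ctrl.get_state(): the state, without advancing time (a new reading comes with each control period).
- ctrl.get_image(name): name is "scene" or "top" or "wrist"; returns the picture (400x640x3 uint8, red, green, blue); there is no depth.
- ctrl.calibration(name): a dict with "intrinsics" (3x3 intrinsics, pixels), "k1" (the pictures are not rectified: a ray, as slopes to the right and down, at radius r is drawn at 1 + k1 r^2 times it, then the intrinsics apply), "extrinsics" (4x4, takes a point from camera to world coordinates); the wrist camera has in their place "T_tool_cam" (4x4, takes a point from camera to tool coordinates, whose origin is the TCP and whose axes are the flange's). Camera axes: x right, y down, z forward; pixel columns grow to the right and rows downward; lengths in m; the calibration is good to about 2 mm. A picture is of the moment at which its call begins: read the wrist's pose just before it. calibration takes no time and is no camera call.
- ctrl.job_done(): hands the job in, once; it reports no verdict.
Trained networks look in the newest picture that a camera, given by its name, has taken for a name from the list of things; names that differ only in an ending like _2 or _b are one class to them, and where a whole thing is asked for, a point or a joint stands for the part that bears it (a point fixed in the world has none). Each returns a list of dicts, best first, with "score" (0 to 1); they miss things now and then, are a little off and sometimes report something else, mostly with a low value. They report only what shows in the picture. A call takes as long as a camera call. They do not tell look-alikes from the thing itself.
- ctrl.search_frame(camera, query): "position" ([column, row] in pixels, amid what is visible of it).
- ctrl.mark_of(camera, query): "position" ([column, row] in pixels: a listed point, or the origin of a listed thing).
The state is a dict: "time_s": time; "joints": joint angles; "joint_vel": joint speeds; "joint_torque": joint torques, N m; "tool_pos": TCP position; "tcp_rot": TCP orientation; "ft_force": force on the tool from outside, world axes, zero at the start; "wrist_torque": the same for the moment, N m; "finger_gap": finger opening in m.
Only numpy, scipy, OpenCV 4.12 (cv2) and the standard library are available. Lean on these libraries where they do the work, as an engineer would, in place of code of your own. Each camera call takes 0.05 s, during which the arm holds its last target. There are 200 camera calls.

## Working session

There is one attempt and no reset: what is moved stays moved. The work goes in short steps, Python scripts to look and compute and a tool call to move; the robot and the scene stay as the last step left them, time stands still between calls to the robot, and variables do not carry over. Pictures are saved under pics/ and viewed, about 8 in all and at most 12, crops included, and the job is handed in when it is done.

Besides the shell and the picture viewer there is one more tool, called after "Request:" by a JSON object that holds its "op" and its "data". drive_tool: Moves the arm, as the interface text tells. Its arguments: {"type":"object","properties":{"moves":{"type":"array"},"squeeze":{"type":"number"}},"required":["moves"]}

```bash
mkdir -p pics; cat > h.py <<'E'
import numpy as np, cv2
from bench import ctrl
from scipy.spatial.transform import Rotation as R
def pose():
    s=ctrl.get_state(); T=np.eye(4); T[:3,:3]=R.from_rotvec(s['tcp_rot']).as_matrix(); T[:3,3]=s['tool_pos']; return T
def ext(cam):
    c=ctrl.calibration(cam)
    return np.array(c['extrinsics']) if 'extrinsics' in c else pose()@np.array(c['T_tool_cam'])
def px2w(cam,p,z):
    c=ctrl.calibration(cam);K=np.array(c['intrinsics']);E=ext(cam)
    d=np.array([(p[0]-K[0,2])/K[0,0],(p[1]-K[1,2])/K[1,1]]);u=d.copy()
    for _ in range(20): u=d/(1+c['k1']*(u@u))
    r=E[:3,:3]@np.array([u[0],u[1],1]);o=E[:3,3]
    return o+r*(z-o[2])/r[2]
def w2px(cam,w):
    c=ctrl.calibration(cam);K=np.array(c['intrinsics']);E=ext(cam)
    q=E[:3,:3].T@(np.array(w)-E[:3,3]);u=q[:2]/q[2];u=u*(1+c['k1']*(u@u))
    return np.array([K[0,0]*u[0]+K[0,2],K[1,1]*u[1]+K[1,2]])
def save(cam,name): 
    im=ctrl.get_image(cam);cv2.imwrite(f'pics/{name}.png',cv2.cvtColor(im,cv2.COLOR_RGB2BGR));return im
E
python3 - <<'E'
from h import *
np.set_printoptions(precision=3,suppress=True)
a=save('top','top0');b=save('scene','scene0')
cv2.imwrite('pics/both0.png',cv2.cvtColor(np.vstack([cv2.resize(a,(480,300)),cv2.resize(b,(480,300))]),cv2.COLOR_RGB2BGR))
zs=dict(wide_door_hinge=.15,wide_door_edge=.15)
for cam in('top','scene'):
    for q in['jar','cupboard','wide_door_hinge','wide_door_edge','mug_a','teapot','egg_cup','dipper','teaspoon']:
        for d in ctrl.mark_of(cam,q)[:5]:
            if d['score']>.2: print(cam,q,round(d['score'],2),np.round(d['position']),px2w(cam,d['position'],zs.get(q,0)))
s=ctrl.get_state();print(s['time_s'],s['tool_pos'],pose()[:3,:3],ctrl.tip_extent, ext('top')[:3,3],ext('scene')[:3,3])
E
```

```text
top jar 0.81 [471. 203.] [ 0.444 -0.452  0.   ]
top jar 0.71 [417. 277.] [ 0.232 -0.279  0.   ]
top cupboard 0.8 [412. 197.] [ 0.466 -0.277  0.   ]
top wide_door_hinge 0.58 [374. 138.] [ 0.599 -0.157  0.15 ]
top wide_door_edge 0.89 [380. 195.] [ 0.441 -0.164  0.15 ]
top wide_door_edge 0.29 [175. 211.] [0.409 0.375 0.15 ]
top mug_a 0.78 [230. 152.] [0.615 0.259 0.   ]
top mug_a 0.72 [254. 200.] [0.465 0.184 0.   ]
top teapot 0.59 [176. 210.] [0.441 0.415 0.   ]
top egg_cup 0.49 [275. 139.] [0.652 0.124 0.   ]
top dipper 0.73 [256. 176.] [0.538 0.181 0.   ]
top teaspoon 0.83 [366. 243.] [ 0.335 -0.136  0.   ]
scene jar 0.91 [309. 233.] [ 0.501 -0.027  0.   ]
scene jar 0.66 [211. 163.] [ 0.448 -0.454  0.   ]
scene jar 0.59 [289. 146.] [ 0.242 -0.28   0.   ]
scene jar 0.21 [462. 292.] [0.434 0.414 0.   ]
scene cupboard 0.64 [251. 188.] [ 0.46  -0.276  0.   ]
scene wide_door_hinge 0.74 [245. 210.] [ 0.602 -0.154  0.15 ]
scene wide_door_hinge 0.61 [376. 323.] [0.681 0.266 0.15 ]
scene wide_door_edge 0.94 [282. 164.] [ 0.424 -0.164  0.15 ]
scene mug_a 0.98 [374. 258.] [0.47  0.171 0.   ]
scene mug_a 0.8 [378. 321.] [0.621 0.262 0.   ]
scene teapot 0.67 [460. 288.] [0.428 0.408 0.   ]
scene egg_cup 0.82 [325. 306.] [0.661 0.127 0.   ]
scene dipper 0.64 [364. 279.] [0.541 0.179 0.   ]
1.0 [ 0.188 -0.517  0.304] [[ 0.94   0.342  0.   ]
 [ 0.342 -0.94  -0.   ]
 [ 0.     0.    -1.   ]] 0.0726 [ 0.162 -0.008  1.455] [0.958 0.303 0.952]
```

View pics/both0.png

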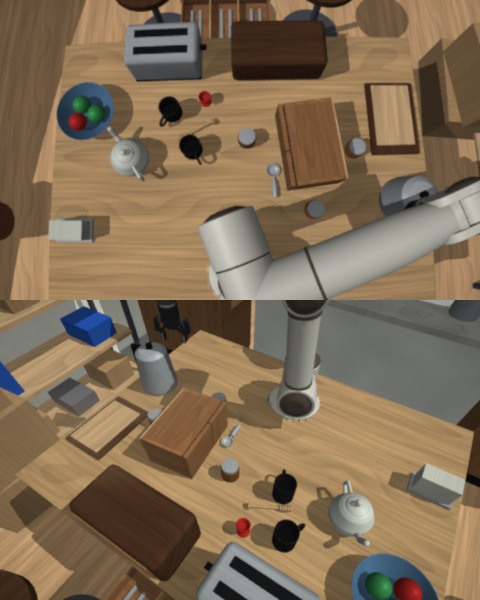

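The view shows three jar look-alikes: top-view pixels (328,183), (417,277) and (471,203). In the scene view they are at (309,233), (289,146) and (211,163). The robot's left is +y, so the target is the one in front of the wide door: top (328,183), scene (309,233), at about (0.50, -0.03). I'll check it in a close crop.

```bash
python3 - <<'E'
from h import *
np.set_printoptions(precision=3,suppress=True)
a=cv2.imread('pics/top0.png')[120:300,240:500];b=cv2.imread('pics/scene0.png')[120:300,180:440]
cv2.imwrite('pics/crop.png',cv2.resize(np.vstack([a,b]),None,fx=1.65,fy=1.65,interpolation=cv2.INTER_CUBIC))
for z in(0,.07): print(z,px2w('top',(328,183),z),px2w('scene',(309,233),z))
o=np.array([.463,-.277]);th=np.deg2rad(-82.3);Rm=np.array([[np.cos(th),-np.sin(th)],[np.sin(th),np.cos(th)]])
for n,l in dict(hinge=(-.096,.15),edge=(-.111,-.022),far=(-.111,.15),nd=(-.111,-.15),bk=(.09,-.15),bk2=(.09,.15)).items():
    w=np.append(o+Rm@l,.15);print(n,w,w2px('top',w),w2px('scene',w))
E
```

```text
0 [ 0.513 -0.032  0.   ] [ 0.5   -0.027  0.   ]
0.07 [ 0.496 -0.031  0.07 ] [ 0.534 -0.003  0.07 ]
hinge [ 0.599 -0.162  0.15 ] [376.022 137.879] [243.324 207.266]
edge [ 0.426 -0.17   0.15 ] [382.186 200.568] [279.904 163.551]
far [ 0.597 -0.147  0.15 ] [370.557 138.684] [248.308 209.253]
nd [ 0.299 -0.187  0.15 ] [391.04  248.777] [300.054 134.401]
bk [ 0.326 -0.386  0.15 ] [466.161 236.198] [242.826 115.544]
bk2 [ 0.624 -0.346  0.15 ] [442.682 128.213] [184.47  183.806]
```

View pics/crop.png

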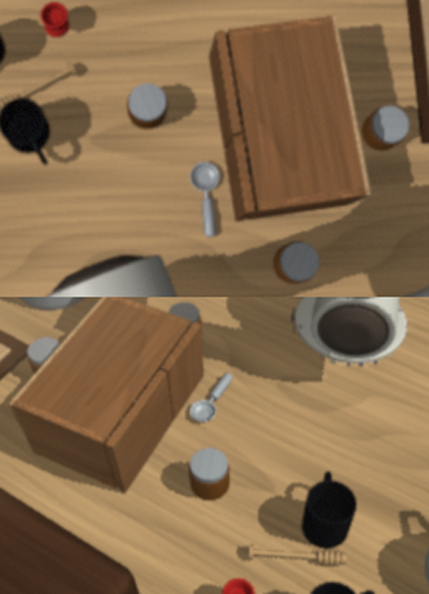

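The crop confirms the choice: the target jar's lid is at top (330,183), alone in front of the wide door, and the door split at top (383,200) matches my cupboard pose. I'll push it along about (-0.94, 0.34), starting from the hinge side. First I turn the tool.

Request:
{"op": "drive_tool", "data": {"moves": [{"yaw":0.93,"grip":0},{"yaw":0.93,"grip":0},{"yaw":0.93,"grip":0},{"yaw":0.93,"grip":0},{"yaw":0.93,"grip":0},{"grip":0}]}}

```text
schema error: expected keys dx, dy, dz, yaw, grip
```

Request:
{"op": "drive_tool", "data": {"moves": [{"dx":0.35,"dy":-0.97,"grip":0},{"dx":0.35,"dy":-0.97,"grip":0},{"dx":0.35,"dy":-0.97,"grip":0},{"dx":0.35,"dy":-0.97,"grip":0},{"dx":0.35,"dy":-0.97,"grip":0},{"dx":0.35,"dy":-0.97,"grip":0},{"dx":0.35,"dy":-0.97,"grip":0},{"grip":0}]}}

```text
schema error: expected keys dx, dy, dz, yaw, grip
```

```bash
cat > to.py <<'E'
from h import *
import sys
np.set_printoptions(precision=3,suppress=True)
s=ctrl.get_state();T=pose()
print('t',s['time_s'],'tcp',T[:3,3],'x',T[:2,0],'F',np.array(s['ft_force']),'gap',s['finger_gap'],'j6',s['joints'][5])
if len(sys.argv)>3:
    print('units',T[:3,:3].T@(np.array(list(map(float,sys.argv[1:4])))-T[:3,3])/.04)
E
python3 to.py .5705 -.057 .304
```

```text
t 1.0 tcp [ 0.188 -0.517  0.304] x [0.94  0.342] F [0.471 0.226 0.17 ] gap 0.08563911720218513 j6 1.5707923789888176
units [12.916 -7.536 -0.002]
```

Request:
{"op": "drive_tool", "data": {"moves": [{"dx":0,"dy":0,"dz":0,"yaw":0.93,"grip":0},{"dx":0,"dy":0,"dz":0,"yaw":0.93,"grip":0},{"dx":0,"dy":0,"dz":0,"yaw":0.93,"grip":0},{"dx":0,"dy":0,"dz":0,"yaw":0.93,"grip":0},{"dx":0,"dy":0,"dz":0,"yaw":0.93,"grip":0},{"dx":0,"dy":0,"dz":0,"yaw":0,"grip":0}]}}

```text
time_s: 1.6
tool_pos: [0.188, -0.5169, 0.3039]
tcp_rot: [3.093, -0.548, 0.0]
ft_force: [0.1, -0.1, -0.5]
finger_gap: 0.0429
```

Request:
{"op": "drive_tool", "data": {"moves": [{"dx":0.35,"dy":-0.97,"dz":0,"yaw":0,"grip":0},{"dx":0.35,"dy":-0.97,"dz":0,"yaw":0,"grip":0},{"dx":0.35,"dy":-0.97,"dz":0,"yaw":0,"grip":0},{"dx":0.35,"dy":-0.97,"dz":0,"yaw":0,"grip":0},{"dx":0.35,"dy":-0.97,"dz":0,"yaw":0,"grip":0},{"dx":0.35,"dy":-0.97,"dz":0,"yaw":0,"grip":0},{"dx":0.35,"dy":-0.97,"dz":0,"yaw":0,"grip":0},{"dx":0,"dy":0,"dz":0,"yaw":0,"grip":0}]}}

```text
time_s: 2.4
tool_pos: [0.3751, -0.2921, 0.304]
tcp_rot: [-3.096, 0.531, -0.001]
ft_force: [-1.1, 0.5, 0.6]
finger_gap: 0.0429
```

```bash
python3 to.py .5705 -.057 .304
```

```text
t 2.4 tcp [ 0.375 -0.292  0.304] x [ 0.943 -0.333] F [-1.135  0.473  0.609] gap 0.04291302634767791 j6 2.8190492461219154
units [ 2.649 -7.17   0.009]
```

The last joint would run past its range here, so I use the half-turn equivalent orientation.

Request:
{"op": "drive_tool", "data": {"moves": [{"dx":0,"dy":0,"dz":0,"yaw":-1,"grip":0},{"dx":0,"dy":0,"dz":0,"yaw":-1,"grip":0},{"dx":0,"dy":0,"dz":0,"yaw":-1,"grip":0},{"dx":0,"dy":0,"dz":0,"yaw":-1,"grip":0},{"dx":0,"dy":0,"dz":0,"yaw":-1,"grip":0},{"dx":0,"dy":0,"dz":0,"yaw":-1,"grip":0},{"dx":0,"dy":0,"dz":0,"yaw":-1,"grip":0}]}}

```text
time_s: 3.1
tool_pos: [0.3726, -0.2955, 0.3039]
tcp_rot: [2.945, 1.094, -0.0]
ft_force: [0.4, -0.8, 0.1]
finger_gap: 0.0427
```

Request:
{"op": "drive_tool", "data": {"moves": [{"dx":0,"dy":0,"dz":0,"yaw":-1,"grip":0},{"dx":0,"dy":0,"dz":0,"yaw":-1,"grip":0},{"dx":0,"dy":0,"dz":0,"yaw":-1,"grip":0},{"dx":0,"dy":0,"dz":0,"yaw":-1,"grip":0},{"dx":0,"dy":0,"dz":0,"yaw":-1,"grip":0},{"dx":0,"dy":0,"dz":0,"yaw":-1,"grip":0},{"dx":0,"dy":0,"dz":0,"yaw":-1,"grip":0}]}}

```text
time_s: 3.8
tool_pos: [0.3726, -0.2955, 0.3039]
tcp_rot: [2.0, 2.422, -0.0]
ft_force: [-0.0, 0.8, -0.9]
finger_gap: 0.0428
```

Request:
{"op": "drive_tool", "data": {"moves": [{"dx":0,"dy":0,"dz":0,"yaw":-1,"grip":0},{"dx":0,"dy":0,"dz":0,"yaw":-1,"grip":0},{"dx":0,"dy":0,"dz":0,"yaw":-1,"grip":0},{"dx":0,"dy":0,"dz":0,"yaw":-1,"grip":0},{"dx":0,"dy":0,"dz":0,"yaw":-1,"grip":0},{"dx":0,"dy":0,"dz":0,"yaw":-1,"grip":0},{"dx":0,"dy":0,"dz":0,"yaw":-1,"grip":0},{"dx":0,"dy":0,"dz":0,"yaw":0,"grip":0}]}}

```text
time_s: 4.6
tool_pos: [0.3726, -0.2955, 0.3039]
tcp_rot: [0.524, 3.098, -0.0]
ft_force: [0.5, 0.8, -0.6]
finger_gap: 0.0427
```

```bash
python3 to.py .5705 -.057 .304
```

```text
t 4.6 tcp [ 0.373 -0.295  0.304] x [-0.944  0.329] F [ 0.536  0.761 -0.598] gap 0.04266139080875573 j6 -0.3352827333933816
units [-2.712  7.257 -0.002]
```

Request:
{"op": "drive_tool", "data": {"moves": [{"dx":-0.34,"dy":0.91,"dz":0,"yaw":0,"grip":0},{"dx":-0.34,"dy":0.91,"dz":0,"yaw":0,"grip":0},{"dx":-0.34,"dy":0.91,"dz":0,"yaw":0,"grip":0},{"dx":-0.34,"dy":0.91,"dz":0,"yaw":0,"grip":0},{"dx":-0.34,"dy":0.91,"dz":0,"yaw":0,"grip":0},{"dx":-0.34,"dy":0.91,"dz":0,"yaw":0,"grip":0},{"dx":-0.34,"dy":0.91,"dz":0,"yaw":0,"grip":0},{"dx":-0.34,"dy":0.91,"dz":0,"yaw":0,"grip":0}]}}

```text
time_s: 5.4
tool_pos: [0.5735, -0.0558, 0.3039]
tcp_rot: [0.536, 3.095, -0.0]
ft_force: [-0.2, -1.1, -0.4]
finger_gap: 0.0427
```

Request:
{"op": "drive_tool", "data": {"moves": [{"dx":0,"dy":0,"dz":0.5,"yaw":0,"grip":0},{"dx":0,"dy":0,"dz":0.5,"yaw":0,"grip":0},{"dx":0,"dy":0,"dz":0,"yaw":0,"grip":0}]}}

```text
time_s: 5.7
tool_pos: [0.572, -0.0568, 0.261]
tcp_rot: [-0.534, -3.091, 0.001]
ft_force: [0.4, -0.4, -0.2]
finger_gap: 0.0427
```

```bash
python3 - <<'E'
from h import *
np.set_printoptions(precision=3,suppress=True)
save('wrist','w1');
for q in('jar','wide_door_edge'):
    for d in ctrl.mark_of('wrist',q): print(q,d,px2w('wrist',d['position'],0 if q=='jar' else .15))
save('scene','s1')
for d in ctrl.mark_of('scene','jar'): print(d,px2w('scene',d['position'],0))
E
python3 to.py .5705 -.057 .09
```

```text
jar {'position': [321.7, 91.4], 'score': 0.78} [ 0.502 -0.03   0.   ]
wide_door_edge {'position': [21.1, 40.7], 'score': 0.78} [ 0.426 -0.165  0.15 ]
wide_door_edge {'position': [320.7, 91.1], 'score': 0.29} [ 0.502 -0.031  0.15 ]
{'position': [306.6, 234.3], 'score': 0.79} [ 0.508 -0.031  0.   ]
{'position': [211.0, 166.7], 'score': 0.57} [ 0.461 -0.445  0.   ]
{'position': [290.7, 142.7], 'score': 0.51} [ 0.228 -0.284  0.   ]
t 5.95 tcp [ 0.573 -0.057  0.265] x [-0.942  0.335] F [ 0.485 -1.095  0.142] gap 0.04325710513285662 j6 0.24169532357579368
units [ 0.065 -0.014  4.382]
```

View pics/w1.png

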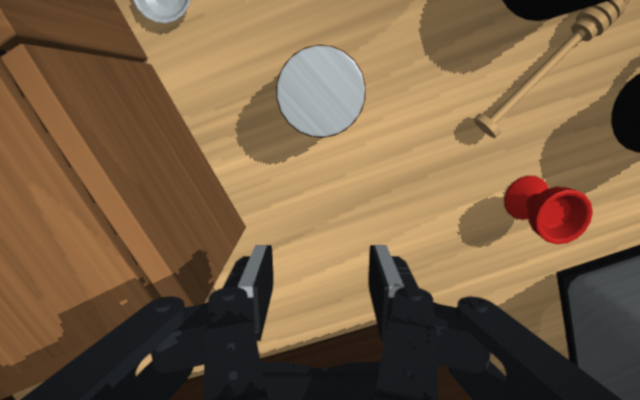

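The wrist view shows the jar lid at (321,91), dead ahead between the fingers, with the door to its left and the descent spot free. I lower behind it and push.

Request:
{"op": "drive_tool", "data": {"moves": [{"dx":0,"dy":0,"dz":0.9,"yaw":0,"grip":0},{"dx":0,"dy":0,"dz":0.9,"yaw":0,"grip":0},{"dx":0,"dy":0,"dz":0.9,"yaw":0,"grip":0},{"dx":0,"dy":0,"dz":0.9,"yaw":0,"grip":0},{"dx":0,"dy":0,"dz":0.75,"yaw":0,"grip":0},{"dx":0,"dy":0,"dz":0,"yaw":0,"grip":0},{"dx":0,"dy":0,"dz":0,"yaw":0,"grip":0}]}}

```text
time_s: 6.65
tool_pos: [0.573, -0.0572, 0.0912]
tcp_rot: [0.533, 3.095, 0.0]
ft_force: [0.8, 0.8, 1.5]
finger_gap: 0.0426
```

Request:
{"op": "drive_tool", "data": {"moves": [{"dx":0.2,"dy":0,"dz":0,"yaw":0,"grip":0},{"dx":0.2,"dy":0,"dz":0,"yaw":0,"grip":0},{"dx":0.2,"dy":0,"dz":0,"yaw":0,"grip":0},{"dx":0.2,"dy":0,"dz":0,"yaw":0,"grip":0},{"dx":0.2,"dy":0,"dz":0,"yaw":0,"grip":0},{"dx":0.2,"dy":0,"dz":0,"yaw":0,"grip":0},{"dx":0.2,"dy":0,"dz":0,"yaw":0,"grip":0},{"dx":0.2,"dy":0,"dz":0,"yaw":0,"grip":0}]}}

```text
time_s: 7.45
tool_pos: [0.512, -0.0354, 0.0903]
tcp_rot: [0.532, 3.095, 0.0]
ft_force: [2.3, -0.7, 2.9]
finger_gap: 0.0426
```

Request:
{"op": "drive_tool", "data": {"moves": [{"dx":0.2,"dy":0,"dz":0,"yaw":0,"grip":0},{"dx":0.2,"dy":0,"dz":0,"yaw":0,"grip":0},{"dx":0.2,"dy":0,"dz":0,"yaw":0,"grip":0},{"dx":0.2,"dy":0,"dz":0,"yaw":0,"grip":0},{"dx":0.2,"dy":0,"dz":0,"yaw":0,"grip":0},{"dx":0.2,"dy":0,"dz":0,"yaw":0,"grip":0},{"dx":0.2,"dy":0,"dz":0,"yaw":0,"grip":0},{"dx":0.2,"dy":0,"dz":0,"yaw":0,"grip":0}]}}

```text
time_s: 8.25
tool_pos: [0.4513, -0.014, 0.0899]
tcp_rot: [-0.532, -3.096, 0.0]
ft_force: [2.9, 0.0, 3.1]
finger_gap: 0.0425
```

Request:
{"op": "drive_tool", "data": {"moves": [{"dx":0.2,"dy":0,"dz":0,"yaw":0,"grip":0},{"dx":0.2,"dy":0,"dz":0,"yaw":0,"grip":0},{"dx":0.15,"dy":0,"dz":0,"yaw":0,"grip":0},{"dx":0.1,"dy":0,"dz":0,"yaw":0,"grip":0},{"dx":0,"dy":0,"dz":0,"yaw":0,"grip":0},{"dx":-0.3,"dy":0,"dz":0,"yaw":0,"grip":0},{"dx":-0.5,"dy":0,"dz":0,"yaw":0,"grip":0},{"dx":0,"dy":0,"dz":0,"yaw":0,"grip":0}]}}

```text
time_s: 9.05
tool_pos: [0.4595, -0.0169, 0.0896]
tcp_rot: [0.533, 3.096, -0.0]
ft_force: [-0.3, 0.6, -1.1]
finger_gap: 0.0429
```

Request:
{"op": "drive_tool", "data": {"moves": [{"dx":0,"dy":0,"dz":-0.9,"yaw":0,"grip":-1},{"dx":0,"dy":0,"dz":-0.9,"yaw":0,"grip":-1},{"dx":0,"dy":0,"dz":-0.9,"yaw":0,"grip":-1},{"dx":0,"dy":0,"dz":0,"yaw":0,"grip":-1}]}}

```text
time_s: 9.45
tool_pos: [0.4593, -0.0164, 0.2023]
tcp_rot: [0.531, 3.09, 0.001]
ft_force: [-0.6, 0.4, -0.4]
finger_gap: 0.0004
```

```bash
python3 - <<'E'
from h import *
np.set_printoptions(precision=3,suppress=True)
save('wrist','w2');
for q in('jar','wide_door_edge'):
    for d in ctrl.mark_of('wrist',q): print(q,d,px2w('wrist',d['position'],0 if q=='jar' else .15))
save('scene','s2')
for q in('jar','wide_door_edge','wide_door_hinge'):
  for d in ctrl.mark_of('scene',q)[:2]: print(q,d,px2w('scene',d['position'],0 if q=='jar' else .15))
E
python3 to.py .44 -.1 .17
```

```text
jar {'position': [319.8, 91.3], 'score': 0.95} [0.387 0.009 0.   ]
jar {'position': [339.4, 211.1], 'score': 0.69} [ 0.386  0.009 -0.   ]
jar {'position': [213.4, 164.6], 'score': 0.6} [ 0.45  -0.444  0.   ]
wide_door_edge {'position': [283.3, 164.5], 'score': 0.92} [ 0.424 -0.16   0.15 ]
wide_door_edge {'position': [459.5, 291.3], 'score': 0.16} [0.519 0.392 0.15 ]
wide_door_hinge {'position': [244.7, 206.2], 'score': 0.96} [ 0.594 -0.161  0.15 ]
t 9.8 tcp [ 0.457 -0.016  0.197] x [-0.943  0.334] F [ 0.363 -0.554 -0.459] gap -2.9098595601464293e-06 j6 0.304870450919703
units [-0.295 -2.118  0.667]
```

View pics/w2.png

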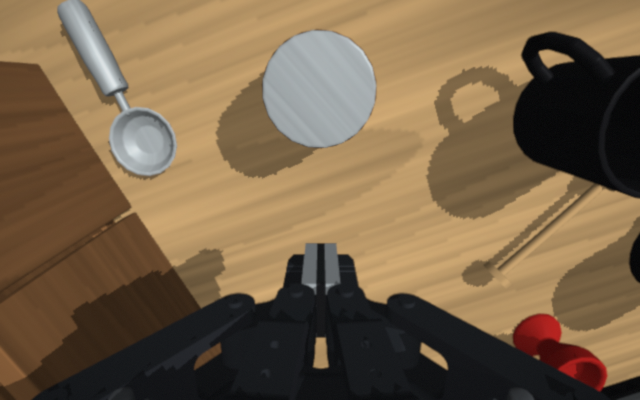

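The jar now stands at (0.387, 0.009), 0.27 m from the hinge, and the fingers are clear of it. I turn the tool so that its x axis lies along the door's normal, with the fingers shut.

Request:
{"op": "drive_tool", "data": {"moves": [{"dx":0,"dy":0,"dz":0,"yaw":0.91,"grip":-1},{"dx":0,"dy":0,"dz":0,"yaw":0.91,"grip":-1},{"dx":0,"dy":0,"dz":0,"yaw":0.91,"grip":-1},{"dx":0,"dy":0,"dz":0,"yaw":0.91,"grip":-1},{"dx":0,"dy":0,"dz":0,"yaw":0.91,"grip":-1},{"dx":0,"dy":0,"dz":0,"yaw":0.91,"grip":-1},{"dx":0,"dy":0,"dz":0,"yaw":0.91,"grip":-1},{"dx":0,"dy":0,"dz":0,"yaw":0.91,"grip":-1}]}}

```text
time_s: 10.6
tool_pos: [0.4573, -0.0162, 0.1971]
tcp_rot: [-2.068, -2.363, 0.001]
ft_force: [-0.2, 0.5, 0.7]
finger_gap: -0.0002
```

```bash
python3 to.py .460 -.115 .183
```

```text
t 10.6 tcp [ 0.457 -0.016  0.197] x [-0.133  0.991] F [-0.162  0.537  0.736] gap -0.00024914422870193746 j6 1.4025191232689829
units [-2.458 -0.261  0.353]
```

Request:
{"op": "drive_tool", "data": {"moves": [{"dx":-0.6,"dy":-0.06,"dz":0.09,"yaw":0,"grip":-1},{"dx":-0.6,"dy":-0.07,"dz":0.09,"yaw":0,"grip":-1},{"dx":-0.6,"dy":-0.06,"dz":0.09,"yaw":0,"grip":-1},{"dx":-0.6,"dy":-0.07,"dz":0.09,"yaw":0,"grip":-1},{"dx":0,"dy":0,"dz":0,"yaw":0,"grip":-1}]}}

```text
time_s: 11.1
tool_pos: [0.4601, -0.1146, 0.1822]
tcp_rot: [-2.064, -2.366, 0.002]
ft_force: [-0.9, 0.8, -0.2]
finger_gap: 0.0
```

```bash
python3 - <<'E'
from h import *
np.set_printoptions(precision=3,suppress=True)
save('wrist','w3')
E
python3 to.py .4665 -.160 .183
```

```text
t 11.15 tcp [ 0.46  -0.114  0.183] x [-0.136  0.991] F [0.448 0.018 0.853] gap -0.00034492725509801246 j6 1.192473544939236
units [-1.173  0.    -0.013]
```

View pics/w3.png

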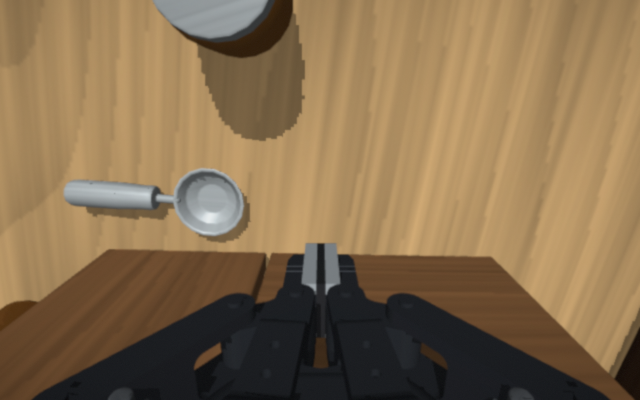

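The wrist view shows the door split at column 267 and the finger at column 320, which is about 40 mm inside the wide door's free edge and well clear of the narrow door. I approach.

Request:
{"op": "drive_tool", "data": {"moves": [{"dx":-0.35,"dy":0,"dz":0,"yaw":0,"grip":-1},{"dx":-0.25,"dy":0,"dz":0,"yaw":0,"grip":-1},{"dx":-0.1,"dy":0,"dz":0,"yaw":0,"grip":-1},{"dx":0,"dy":0,"dz":0,"yaw":0,"grip":-1}]}}

```text
time_s: 11.55
tool_pos: [0.4645, -0.1408, 0.1834]
tcp_rot: [-2.063, -2.369, 0.0]
ft_force: [-0.5, 0.6, 0.8]
finger_gap: 0.0002
```

Request:
{"op": "drive_tool", "data": {"moves": [{"dx":-0.05,"dy":0,"dz":0,"yaw":0,"grip":-1},{"dx":-0.05,"dy":0,"dz":0,"yaw":0,"grip":-1},{"dx":0,"dy":0,"dz":0,"yaw":0,"grip":-1}]}}

```text
time_s: 11.85
tool_pos: [0.465, -0.1444, 0.1835]
tcp_rot: [2.062, 2.37, 0.0]
ft_force: [-0.2, -0.6, 0.2]
finger_gap: -0.0003
```

Request:
{"op": "drive_tool", "data": {"moves": [{"dx":-0.05,"dy":0,"dz":0,"yaw":0,"grip":-1},{"dx":0,"dy":0,"dz":0,"yaw":0,"grip":-1}]}}

```text
time_s: 12.05
tool_pos: [0.4653, -0.1464, 0.1835]
tcp_rot: [2.062, 2.37, 0.0]
ft_force: [0.1, -0.3, -0.3]
finger_gap: -0.0002
```

Request:
{"op": "drive_tool", "data": {"moves": [{"dx":-0.05,"dy":0,"dz":0,"yaw":0,"grip":-1},{"dx":-0.05,"dy":0,"dz":0,"yaw":0,"grip":-1},{"dx":0,"dy":0,"dz":0,"yaw":0,"grip":-1}]}}

```text
time_s: 12.35
tool_pos: [0.4658, -0.1503, 0.1837]
tcp_rot: [-2.062, -2.37, -0.001]
ft_force: [-0.8, 3.2, 2.3]
finger_gap: 0.0002
```

Request:
{"op": "drive_tool", "data": {"moves": [{"dx":-0.04,"dy":0,"dz":0,"yaw":0,"grip":-1},{"dx":0,"dy":0,"dz":0,"yaw":0,"grip":-1}]}}

```text
time_s: 12.55
tool_pos: [0.4659, -0.1519, 0.1836]
tcp_rot: [-2.062, -2.37, -0.0]
ft_force: [-2.6, 3.4, 5.3]
finger_gap: 0.0002
```

Request:
{"op": "drive_tool", "data": {"moves": [{"dx":-0.04,"dy":0,"dz":0,"yaw":0,"grip":-1},{"dx":0,"dy":0,"dz":0,"yaw":0,"grip":-1}]}}

```text
time_s: 12.75
tool_pos: [0.466, -0.1532, 0.1836]
tcp_rot: [-2.062, -2.369, -0.001]
ft_force: [-3.6, 5.8, 5.1]
finger_gap: 0.0004
```

Request:
{"op": "drive_tool", "data": {"moves": [{"dx":-0.04,"dy":0,"dz":0,"yaw":0,"grip":-1},{"dx":0,"dy":0,"dz":0,"yaw":0,"grip":-1}]}}

```text
time_s: 12.95
tool_pos: [0.466, -0.1535, 0.1837]
tcp_rot: [-2.059, -2.369, -0.004]
ft_force: [-5.9, 16.1, 8.1]
finger_gap: 0.0002
```

Request:
{"op": "drive_tool", "data": {"moves": [{"dx":0.3,"dy":0,"dz":0,"yaw":0,"grip":-1},{"dx":0.8,"dy":0,"dz":0,"yaw":0,"grip":-1},{"dx":0.9,"dy":0,"dz":0,"yaw":0,"grip":-1},{"dx":0.7,"dy":0,"dz":0,"yaw":0,"grip":-1},{"dx":0,"dy":0,"dz":0,"yaw":0,"grip":-1},{"dx":0,"dy":0,"dz":0,"yaw":0,"grip":-1},{"dx":0,"dy":0,"dz":0,"yaw":0,"grip":-1},{"dx":0,"dy":0,"dz":0,"yaw":0,"grip":-1}]}}

```text
time_s: 13.75
tool_pos: [0.4517, -0.0489, 0.1834]
tcp_rot: [2.064, 2.369, -0.0]
ft_force: [-0.8, 0.3, -0.0]
finger_gap: -0.0002
```

Request:
{"op": "drive_tool", "data": {"moves": [{"dx":0,"dy":0,"dz":-0.6,"yaw":0,"grip":-1},{"dx":0,"dy":0,"dz":-0.6,"yaw":0,"grip":-1},{"dx":0,"dy":0,"dz":-0.6,"yaw":0,"grip":-1},{"dx":0,"dy":0,"dz":0,"yaw":0,"grip":-1},{"dx":0,"dy":0,"dz":0,"yaw":0,"grip":-1},{"dx":0,"dy":0,"dz":0,"yaw":0,"grip":-1},{"dx":0,"dy":0,"dz":0,"yaw":0,"grip":-1},{"dx":0,"dy":0,"dz":0,"yaw":0,"grip":-1}]}}

```text
time_s: 14.55
tool_pos: [0.4514, -0.0482, 0.2548]
tcp_rot: [-2.062, -2.369, 0.001]
ft_force: [0.3, 0.9, -0.9]
finger_gap: 0.0002
```

```bash
python3 - <<'E'
from h import *
np.set_printoptions(precision=3,suppress=True)
a=save('wrist','w4')
for d in ctrl.mark_of('wrist','wide_door_edge'): print('w',d,px2w('wrist',d['position'],.15))
b=save('scene','s4')
for q in('wide_door_edge','jar'):
  for d in ctrl.mark_of('scene',q)[:3]: print(q,d,px2w('scene',d['position'],0 if q=='jar' else .15))
cv2.imwrite('pics/v4.png',cv2.cvtColor(np.vstack([cv2.resize(a,(480,300)),cv2.resize(b[100:300,160:480],(480,300))]),cv2.COLOR_RGB2BGR))
E
python3 to.py .4665 -.160 .183
```

```text
wide_door_edge {'position': [302.8, 176.6], 'score': 0.58} [ 0.431 -0.089  0.15 ]
jar {'position': [337.2, 210.0], 'score': 0.8} [0.386 0.001 0.   ]
jar {'position': [211.3, 165.7], 'score': 0.54} [ 0.457 -0.447  0.   ]
t 14.8 tcp [ 0.452 -0.048  0.255] x [-0.138  0.99 ] F [ 0.048 -0.372 -0.438] gap 5.61603499658019e-05 j6 1.3260641850437005
units [-2.822 -0.016  1.81 ]
```

View pics/v4.png

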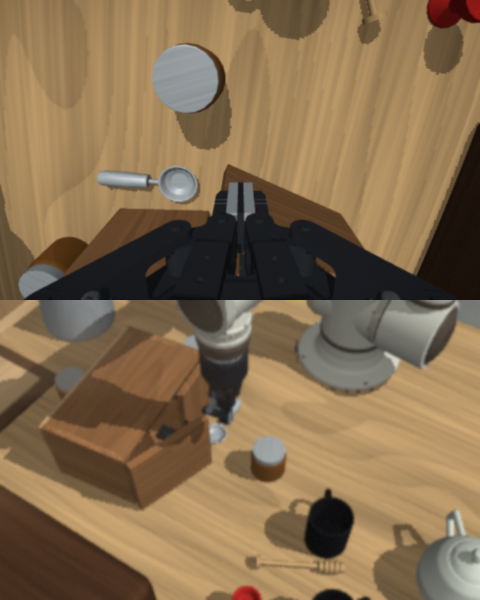

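The door has sprung ajar: its edge is at about (0.431, -0.089), roughly 0.45 rad, and nothing is touching it. The jar is unmoved and the narrow door is shut. Next I go over the door and down into the wedge behind it.

Request:
{"op": "drive_tool", "data": {"moves": [{"dx":-0.8,"dy":-0.13,"dz":0,"yaw":0,"grip":-1},{"dx":-0.8,"dy":-0.13,"dz":0,"yaw":0,"grip":-1},{"dx":-0.8,"dy":-0.13,"dz":0,"yaw":0,"grip":-1},{"dx":0,"dy":0,"dz":0,"yaw":0,"grip":-1}]}}

```text
time_s: 15.2
tool_pos: [0.4492, -0.148, 0.2553]
tcp_rot: [2.066, 2.367, -0.001]
ft_force: [0.6, -0.3, 0.6]
finger_gap: -0.0001
```

```bash
python3 - <<'E'
from h import *
a=save('wrist','w5')
E
python3 to.py .449 -.145 .183
```

```text
t 15.25 tcp [ 0.449 -0.147  0.255] x [-0.135  0.991] F [ 0.24   0.775 -0.154] gap -0.00011314956440421252 j6 1.1193675860883616
units [0.042 0.001 1.807]
```

View pics/w5.png

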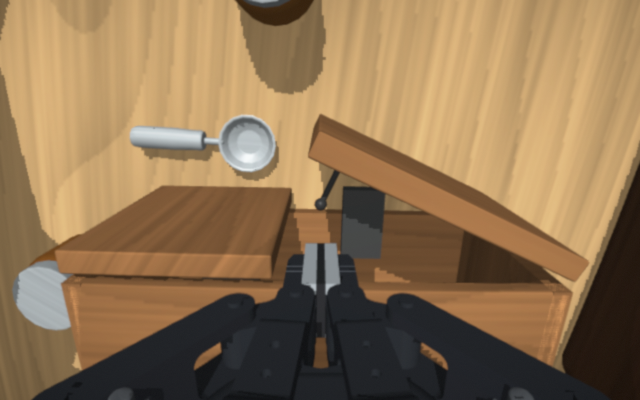

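```bash
python3 - <<'E'
from h import *
np.set_printoptions(precision=3,suppress=True)
for z in(.13,.1,.075,.05,.02): print(z,'ball',px2w('wrist',(320,205),z),'base',px2w('wrist',(339,170),z))
for p in[(290,188),(320,116),(312,157),(585,270)]: print(p,px2w('wrist',p,.15))
for w in [(.449,-.147,.182),(.449,-.147,.11),(.4505,-.158,.11),(.4475,-.136,.11)]: print(w,w2px('wrist',w))
E
```

```text
0.13 ball [ 0.446 -0.136  0.13 ] base [ 0.454 -0.114  0.13 ]
0.1 ball [ 0.448 -0.146  0.1  ] base [ 0.457 -0.12   0.1  ]
0.075 ball [ 0.449 -0.154  0.075] base [ 0.459 -0.125  0.075]
0.05 ball [ 0.45  -0.162  0.05 ] base [ 0.461 -0.131  0.05 ]
0.02 ball [ 0.451 -0.172  0.02 ] base [ 0.463 -0.137  0.02 ]
(290, 188) [ 0.429 -0.122  0.15 ]
(320, 116) [ 0.439 -0.084  0.15 ]
(312, 157) [ 0.438 -0.105  0.15 ]
(585, 270) [ 0.603 -0.148  0.15 ]
(0.449, -0.147, 0.182) [322.255 263.836]
(0.449, -0.147, 0.11) [321.756 211.698]
(0.4505, -0.158, 0.11) [321.737 227.547]
(0.4475, -0.136, 0.11) [321.776 195.389]
```

A striker pin sticks out of the door's inner face near the edge: ball at pixel (320,205), base at (339,170). I'll go in nearer the hinge at r≈0.11, turned parallel to the door, to avoid it.

Request:
{"op": "drive_tool", "data": {"moves": [{"dx":-0.1,"dy":0.5,"dz":0,"yaw":0,"grip":-1},{"dx":-0.1,"dy":0.49,"dz":0,"yaw":0,"grip":-1},{"dx":0,"dy":0,"dz":0,"yaw":1,"grip":-1},{"dx":0,"dy":0,"dz":0,"yaw":1,"grip":-1},{"dx":0,"dy":0,"dz":0,"yaw":1,"grip":-1},{"dx":0,"dy":0,"dz":0,"yaw":0,"grip":-1}]}}

```text
time_s: 15.85
tool_pos: [0.4898, -0.147, 0.2555]
tcp_rot: [-2.54, -1.848, -0.0]
ft_force: [-1.0, -0.1, 0.3]
finger_gap: -0.0002
```

Request:
{"op": "drive_tool", "data": {"moves": [{"dx":0,"dy":0,"dz":0.4,"yaw":0,"grip":-1},{"dx":0,"dy":0,"dz":0.3,"yaw":0,"grip":-1},{"dx":0,"dy":0,"dz":0,"yaw":0,"grip":-1}]}}

```text
time_s: 16.15
tool_pos: [0.4891, -0.1473, 0.2256]
tcp_rot: [-2.534, -1.852, 0.003]
ft_force: [1.4, 0.0, 0.1]
finger_gap: -0.0002
```

```bash
python3 to.py .489 -.150 .183
```

```text
t 16.15 tcp [ 0.489 -0.147  0.226] x [0.304 0.953] F [1.358 0.029 0.068] gap -0.0001788350705509439 j6 1.5867768316123703
units [-0.066  0.022  1.066]
```

Request:
{"op": "drive_tool", "data": {"moves": [{"dx":-0.07,"dy":0,"dz":0,"yaw":0,"grip":-1},{"dx":0,"dy":0,"dz":0.3,"yaw":0,"grip":-1},{"dx":0,"dy":0,"dz":0.3,"yaw":0,"grip":-1},{"dx":0,"dy":0,"dz":0.3,"yaw":0,"grip":-1},{"dx":0,"dy":0,"dz":0.15,"yaw":0,"grip":-1},{"dx":0,"dy":0,"dz":0,"yaw":0,"grip":-1}]}}

```text
time_s: 16.75
tool_pos: [0.4883, -0.1503, 0.1841]
tcp_rot: [-2.538, -1.849, 0.002]
ft_force: [-0.3, 0.1, 0.2]
finger_gap: -0.0
```

```bash
python3 to.py; python3 - <<'E'
from h import *
np.set_printoptions(precision=3,suppress=True)
T=pose();p=T[:2,3].copy();h=np.array([.597,-.160]);a=np.arctan2(T[1,0],T[0,0]);n0=np.deg2rad(97.7)
dy=lambda a:np.array([np.sin(a),-np.cos(a)])
for th in np.arange(.5,1.56,.07):
    d=np.array([np.cos(n0+np.pi/2-th),np.sin(n0+np.pi/2-th)]);n=np.array([np.cos(n0-th),np.sin(n0-th)])
    q=h+.11*d-.012*n; m=q-p
    print(round(th,2),q,'dx %.2f dy %.2f yaw %.2f'%(m@[np.cos(a),np.sin(a)]/.04,m@dy(a)/.04,(a-(n0-th))/.15)); p=q;a=n0-th
E
```

```text
t 16.75 tcp [ 0.488 -0.15   0.184] x [0.306 0.952] F [-0.343  0.11   0.153] gap -2.224180031089048e-05 j6 1.5835837489567588
0.5 [ 0.49  -0.132] dx 0.45 dy -0.10 yaw 0.36
0.57 [ 0.492 -0.124] dx 0.19 dy -0.01 yaw 0.47
0.64 [ 0.495 -0.117] dx 0.19 dy -0.01 yaw 0.47
0.71 [ 0.498 -0.11 ] dx 0.19 dy -0.01 yaw 0.47
0.78 [ 0.502 -0.103] dx 0.19 dy -0.01 yaw 0.47
0.85 [ 0.506 -0.097] dx 0.19 dy -0.01 yaw 0.47
0.92 [ 0.511 -0.091] dx 0.19 dy -0.01 yaw 0.47
0.99 [ 0.516 -0.085] dx 0.19 dy -0.01 yaw 0.47
1.06 [ 0.521 -0.079] dx 0.19 dy -0.01 yaw 0.47
1.13 [ 0.527 -0.074] dx 0.19 dy -0.01 yaw 0.47
1.2 [ 0.533 -0.07 ] dx 0.19 dy -0.01 yaw 0.47
1.27 [ 0.54  -0.065] dx 0.19 dy -0.01 yaw 0.47
1.34 [ 0.547 -0.062] dx 0.19 dy -0.01 yaw 0.47
1.41 [ 0.554 -0.058] dx 0.19 dy -0.01 yaw 0.47
1.48 [ 0.561 -0.055] dx 0.19 dy -0.01 yaw 0.47
1.55 [ 0.568 -0.053] dx 0.19 dy -0.01 yaw 0.47
```

Request:
{"op": "drive_tool", "data": {"moves": [{"dx":0.22,"dy":-0.05,"dz":0,"yaw":0.18,"grip":-1},{"dx":0.22,"dy":-0.05,"dz":0,"yaw":0.18,"grip":-1},{"dx":0.19,"dy":-0.01,"dz":0,"yaw":0.47,"grip":-1},{"dx":0.19,"dy":-0.01,"dz":0,"yaw":0.47,"grip":-1},{"dx":0.19,"dy":-0.01,"dz":0,"yaw":0.47,"grip":-1},{"dx":0.19,"dy":-0.01,"dz":0,"yaw":0.47,"grip":-1},{"dx":0.19,"dy":-0.01,"dz":0,"yaw":0.47,"grip":-1}]}}

```text
time_s: 17.45
tool_pos: [0.5075, -0.0983, 0.1859]
tcp_rot: [2.862, 1.295, 0.001]
ft_force: [-0.4, -1.0, 1.4]
finger_gap: 0.0001
```

Request:
{"op": "drive_tool", "data": {"moves": [{"dx":0.19,"dy":-0.01,"dz":0,"yaw":0.47,"grip":-1},{"dx":0.19,"dy":-0.01,"dz":0,"yaw":0.47,"grip":-1},{"dx":0.19,"dy":-0.01,"dz":0,"yaw":0.47,"grip":-1},{"dx":0.19,"dy":-0.01,"dz":0,"yaw":0.47,"grip":-1},{"dx":0.19,"dy":-0.01,"dz":0,"yaw":0.47,"grip":-1},{"dx":0.19,"dy":-0.01,"dz":0,"yaw":0.47,"grip":-1},{"dx":0.1,"dy":0,"dz":0,"yaw":0.25,"grip":-1}]}}

```text
time_s: 18.15
tool_pos: [0.5452, -0.0663, 0.1859]
tcp_rot: [3.082, 0.609, 0.001]
ft_force: [0.7, 0.2, -0.9]
finger_gap: 0.0001
```

Request:
{"op": "drive_tool", "data": {"moves": [{"dx":0.1,"dy":0,"dz":0,"yaw":0.25,"grip":-1},{"dx":0.1,"dy":0,"dz":0,"yaw":0.25,"grip":-1},{"dx":0.1,"dy":0,"dz":0,"yaw":0.25,"grip":-1},{"dx":0.08,"dy":0,"dz":0,"yaw":0.2,"grip":-1},{"dx":0.05,"dy":0,"dz":0,"yaw":0.1,"grip":-1},{"dx":0,"dy":0,"dz":0,"yaw":0,"grip":-1},{"dx":0,"dy":0,"dz":0,"yaw":0,"grip":-1}]}}

```text
time_s: 18.85
tool_pos: [0.561, -0.0611, 0.1856]
tcp_rot: [3.12, 0.369, 0.0]
ft_force: [-0.2, -0.3, -0.1]
finger_gap: -0.0002
```

Request:
{"op": "drive_tool", "data": {"moves": [{"dx":-0.3,"dy":0,"dz":0,"yaw":0,"grip":-1},{"dx":-0.6,"dy":0,"dz":0,"yaw":0,"grip":-1},{"dx":0,"dy":0,"dz":-0.8,"yaw":0,"grip":-1},{"dx":0,"dy":0,"dz":-0.8,"yaw":0,"grip":-1},{"dx":0,"dy":0,"dz":-0.8,"yaw":0,"grip":-1},{"dx":0,"dy":0,"dz":0,"yaw":0,"grip":-1},{"dx":0,"dy":0,"dz":0,"yaw":0,"grip":-1}]}}

```text
time_s: 19.55
tool_pos: [0.5256, -0.0697, 0.2821]
tcp_rot: [3.12, 0.368, 0.002]
ft_force: [-0.5, 0.3, 0.2]
finger_gap: -0.0001
```

```bash
python3 - <<'E'
from h import *
np.set_printoptions(precision=3,suppress=True)
a=save('wrist','w6')
for d in ctrl.mark_of('wrist','wide_door_edge'): print('w',d,px2w('wrist',d['position'],.15))
b=save('scene','s6')
for q in('wide_door_edge','jar'):
  for d in ctrl.mark_of('scene',q)[:3]: print(q,d,px2w('scene',d['position'],0 if q=='jar' else .15))
cv2.imwrite('pics/v6.png',cv2.cvtColor(np.vstack([cv2.resize(a,(480,300)),cv2.resize(b[100:300,160:480],(480,300))]),cv2.COLOR_RGB2BGR))
E
python3 to.py
```

```text
w {'position': [201.5, 113.3], 'score': 0.58} [0.568 0.011 0.15 ]
wide_door_edge {'position': [304.3, 231.9], 'score': 0.68} [0.576 0.013 0.15 ]
jar {'position': [213.8, 162.7], 'score': 0.83} [ 0.443 -0.449 -0.   ]
jar {'position': [340.4, 208.0], 'score': 0.65} [0.374 0.006 0.   ]
jar {'position': [377.9, 258.7], 'score': 0.34} [0.467 0.182 0.   ]
t 19.8 tcp [ 0.526 -0.069  0.28 ] x [0.973 0.233] F [-0.339  0.035 -0.393] gap 9.600637577738066e-05 j6 2.7753239317266334
```

View pics/v6.png

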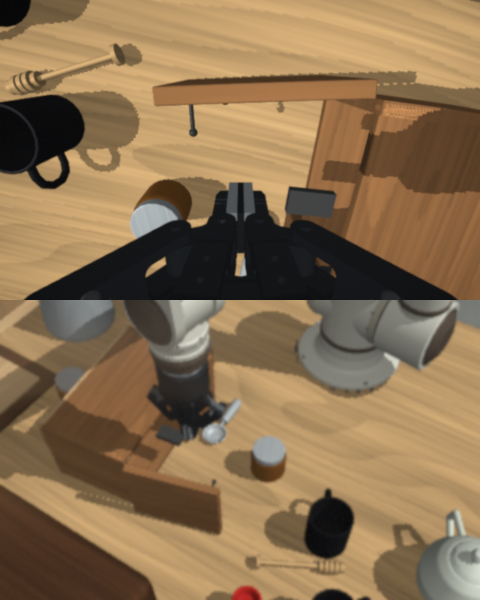

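The door stands at about 1.46 rad, an estimate that the edge position and the finger contact both give. I'll nudge it a little further for margin.

Request:
{"op": "drive_tool", "data": {"moves": [{"dx":0,"dy":0,"dz":0.8,"yaw":0,"grip":-1},{"dx":0,"dy":0,"dz":0.8,"yaw":0,"grip":-1},{"dx":0,"dy":0,"dz":0.7,"yaw":0,"grip":-1},{"dx":0.4,"dy":0,"dz":0,"yaw":0,"grip":-1},{"dx":0.3,"dy":0,"dz":0,"yaw":0,"grip":-1},{"dx":0.1,"dy":0,"dz":0,"yaw":0,"grip":-1},{"dx":0.1,"dy":0,"dz":0,"yaw":0,"grip":-1},{"dx":0.08,"dy":0,"dz":0,"yaw":0.1,"grip":-1}]}}

```text
time_s: 20.6
tool_pos: [0.5644, -0.0603, 0.19]
tcp_rot: [3.123, 0.344, 0.001]
ft_force: [-0.7, 0.9, 0.3]
finger_gap: -0.0002
```

Request:
{"op": "drive_tool", "data": {"moves": [{"dx":0.08,"dy":0,"dz":0,"yaw":0.2,"grip":-1},{"dx":0.08,"dy":0,"dz":0,"yaw":0.2,"grip":-1},{"dx":0.06,"dy":0,"dz":0,"yaw":0.2,"grip":-1},{"dx":0.04,"dy":0,"dz":0,"yaw":0,"grip":-1},{"dx":0.02,"dy":0,"dz":0,"yaw":0,"grip":-1},{"dx":0,"dy":0,"dz":0,"yaw":0,"grip":-1},{"dx":0,"dy":0,"dz":0,"yaw":0,"grip":-1}]}}

```text
time_s: 21.3
tool_pos: [0.5751, -0.0584, 0.1896]
tcp_rot: [3.135, 0.204, 0.0]
ft_force: [0.0, 0.7, -1.0]
finger_gap: 0.0005
```

Request:
{"op": "drive_tool", "data": {"moves": [{"dx":-0.3,"dy":0,"dz":0,"yaw":0,"grip":-1},{"dx":-0.7,"dy":0,"dz":0,"yaw":0,"grip":-1},{"dx":0,"dy":0,"dz":-0.8,"yaw":0,"grip":-1},{"dx":0,"dy":0,"dz":-0.8,"yaw":0,"grip":-1},{"dx":0,"dy":0,"dz":-0.8,"yaw":0,"grip":-1},{"dx":0,"dy":0,"dz":0,"yaw":0,"grip":-1},{"dx":0,"dy":0,"dz":0,"yaw":0,"grip":-1},{"dx":0,"dy":0,"dz":0,"yaw":0,"grip":-1}]}}

```text
time_s: 22.1
tool_pos: [0.5352, -0.0635, 0.2844]
tcp_rot: [-3.135, -0.204, 0.002]
ft_force: [-0.3, -0.5, -0.4]
finger_gap: -0.0
```

```bash
python3 - <<'E'
from h import *
np.set_printoptions(precision=3,suppress=True)
a=save('wrist','w7')
for d in ctrl.mark_of('wrist','wide_door_edge'): print('w',d,px2w('wrist',d['position'],.15))
b=save('scene','s7');t=save('top','t7')
for c in('scene','top'):
 for q in('wide_door_edge','wide_door_hinge','jar','mug_a','egg_cup','dipper','teaspoon','teapot'):
  for d in ctrl.mark_of(c,q)[:3]:
   if d['score']>.3: print(c,q,np.round(d['position']),px2w(c,d['position'],.15 if 'door' in q else 0))
cv2.imwrite('pics/v7.png',cv2.cvtColor(np.vstack([cv2.resize(a,(480,300)),cv2.resize(b[100:300,160:480],(480,300))]),cv2.COLOR_RGB2BGR))
E
python3 to.py
```

```text
w {'position': [200.1, 108.0], 'score': 0.86} [0.589 0.015 0.15 ]
scene wide_door_edge [301. 236.] [0.59  0.012 0.15 ]
scene wide_door_hinge [246. 207.] [ 0.594 -0.158  0.15 ]
scene jar [211. 164.] [ 0.452 -0.453  0.   ]
scene jar [339. 212.] [0.389 0.009 0.   ]
scene mug_a [379. 324.] [0.628 0.268 0.   ]
scene mug_a [380. 260.] [ 0.466  0.189 -0.   ]
scene egg_cup [322. 308.] [0.67  0.123 0.   ]
scene dipper [361. 275.] [ 0.535  0.166 -0.   ]
scene teaspoon [306. 182.] [ 0.344 -0.141  0.   ]
top wide_door_hinge [374. 140.] [ 0.593 -0.157  0.15 ]
top jar [419. 276.] [ 0.235 -0.284  0.   ]
top jar [471. 202.] [ 0.446 -0.452  0.   ]
top jar [409. 198.] [ 0.463 -0.268  0.   ]
top mug_a [258. 202.] [0.459 0.175 0.   ]
top mug_a [232. 152.] [0.615 0.251 0.   ]
top egg_cup [275. 136.] [0.663 0.123 0.   ]
top dipper [257. 177.] [0.536 0.177 0.   ]
top teapot [177. 211.] [0.438 0.413 0.   ]
t 23.1 tcp [ 0.535 -0.064  0.285] x [0.992 0.129] F [-0.052 -0.012 -0.506] gap -0.0002238100092158684 j6 2.893660352833528
```

View pics/v7.png

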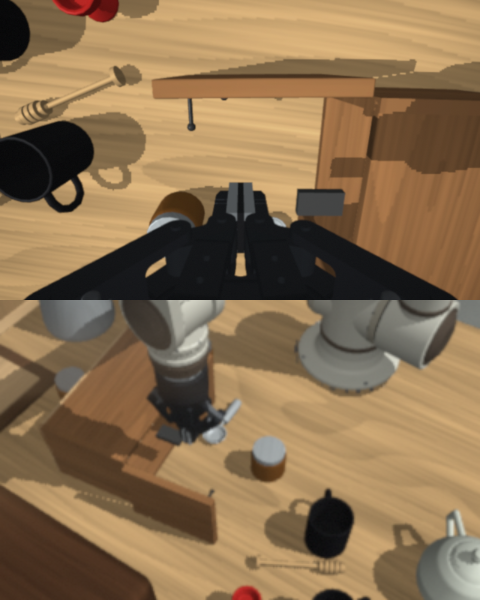

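The picture shows the door square to the cupboard with its edge at scene (301,236), about 1.57 rad. The narrow door is shut, and the jar is upright at scene (339,212). The fingers are clear and the other things are in place.

```bash
python3 -c "
from h import *
print(ctrl.job_done())"
```

```text
the job is handed in; nothing more can be done
None
```

The job is handed in at about 23 s on the robot's clock; it reports no verdict. I pushed the leftmost jar low along the bar with two half-closed fingers. I then pressed the wide door 40 mm inside its free edge until it sprang ajar, and pushed it open from behind with the shut fingers.

**Last checks:**
- **Wide door:** its free edge is at about (0.589, 0.013), which puts it at roughly 1.57 rad. It was first left at about 1.46 rad, so I nudged it further for margin.
- **Jar:** it stands upright at about (0.388, 0.009), 0.27 m from the hinge.
- **Narrow door:** it looks shut in the pictures; I had no joint reading for it.
- **Other things:** they measure within about 1–2 cm of where they started. That is the scatter of the measurements, and no contact was seen.
- **Robot:** the fingers are clear of everything.

**What disagreed or went unexpectedly:**
- The last step of the press peaked at about 16 N in y at the door's dead stop, more than the 3 to 6 N it needs.
- In the last top picture the detector did not report the target jar and marked one on the cupboard instead. The scene and wrist pictures both show the jar clearly.
- The teaspoon was found in only one of the two last pictures, about 1 cm from its first reading.

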